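# Back a tap carousel up one notch

### The job

The tap carousel was indexed one notch too far. Gently tip its ratchet pawl up out of the teeth with a fingertip so that it stays up, push the wheel backward (clockwise seen from above) by exactly one notch, then gently tip the pawl down again so that it sits fully in the next notch. Do not disturb the loose tap holders and the screwdriver lying around the carousel.

Things in the scene. Friction and masses are not known exactly. Their poses are not given: they have to be found in the camera images.
- carousel: Fixed blue base, 230 mm across, 16 mm high. Origin: centre of its underside, on the wheel's vertical axis; z up; its -x axis points from the centre to the pawl. The block under the pawl reaches 150 mm from the centre along -x; the pawl's two bearing cheeks on it are 28 mm wide over all (along y), 20 mm along x, 64 mm high.
- wheel_centre (a point): Centre of the wheel (radius 100 mm) at its upper surface, 40 mm above the table; a hub of radius 22 mm stands 14 mm above that. 12 saw teeth, one every 30 degrees, stand 12 mm high on the rim, 82 to 100 mm from the axis. With the pawl down a steep tooth face blocks the wheel backward; forward, the teeth ramp under the pawl and lift it.
- wheel (a joint): Turn of the wheel, rad; grows clockwise seen from above = backward. One notch is 0.524. Starts within 0.03 of 0, pawl seated. The pawl sits fully down only within about 0.04 of a notch's middle (0, 0.524, ...), elsewhere it rides on a tooth. With the pawl up the wheel turns freely either way against friction (0.15 Nm, about 3 N at a tap holder) and stays where left.
- pawl (a joint): Angle of the orange pawl, rad, about its level pivot: 0 fully down in a notch, 0.9 fully up at its stop. The heavy red roller on its lever makes it topple: beyond about 0.6 it falls over to 0.9 by itself and stays up, below that it falls back and drops into the teeth. About 1 N at the roller moves it. Raised, the arm stands behind a finger that pushed the lever: leave upward.
- pawl_pivot (a point): Centre of the pawl's pivot, 118 mm from the wheel's axis along the base's -x, 58 mm above the table. From it an arm reaches 34 mm inward over the wheel's rim and ends in the nose, 10 mm wide, that sits between the teeth. A lever, 8 mm thick and 10 mm wide, stands up from it and carries the red roller.
- pawl_roller (a point): Centre of the slippery red roller (18 mm diameter, 28 mm long across the lever), 55 mm from the pivot: straight above it with the pawl down; with the pawl up it leans 43 mm outward (away from the wheel) of the pivot and 34 mm above it. Pushing roller or lever outward (base's -x) lifts the nose out of the teeth; pushing it back inward (+x) lowers it.
- holder_far (a point): One of three black tap holders fixed firmly in the wheel, good to push it by: cylinder 26 mm in diameter, from 40 to 68 mm above the table, its centre 58 mm from the wheel's axis, with a thin tap rising to 104 mm above the table. Point half-way up the cylinder. With the wheel at 0 it lies opposite the pawl; it turns with the wheel.
- holder_left (a point): Same as holder_far, 120 degrees anticlockwise from it on the wheel.
- holder_right (a point): Same as holder_far, 120 degrees clockwise from it on the wheel.
- tap_big_mid (a point): Loose tap holder standing on the table by the carousel, black cylinder of 38 mm diameter with a brass tap, 83 mm high in all; point 40 mm above its foot. Leave it alone.
- tap_small_mid (a point): Loose small tap holder standing on the table by the carousel, black cylinder of 28 mm diameter with a steel tap, 65 mm high in all; point 30 mm above its foot. Leave it alone.
- screwdriver: Loose screwdriver with blue handle, 180 mm long, lying on the table along its x axis beside the carousel; origin at its middle on the underside. Leave it alone.

How it is judged (in metres and radians):
On the way, in this order (a step that is already met when the one before it is completed fails the run):
1. the pawl has been tipped up and stays up, with the wheel still in its old notch (value of joint pawl above 0.8 rad and value of joint wheel between -0.2 and 0.2 rad), for 0.2 s.
2. with the pawl up, the wheel has been pushed backward past the tooth (value of joint pawl above 0.8 rad and value of joint wheel between 0.3 and 0.75 rad), for 0.2 s.
At the end, for the whole second after the job is handed in: The pawl is fully down (below 0.08 rad) in the next notch: the wheel rests one notch backward of where it began (0.43 to 0.61 rad), and the loose tap holders and the screwdriver are within 20 mm of where they were (value of joint pawl below 0.08 rad and value of joint wheel between 0.43 and 0.61 rad and velocity of joint wheel between -0.05 and 0.05 rad/s and distance of each of tap_big_mid, tap_small_mid, screwdriver from where it was at the start of the episode below 0.02 m); the robot touches nothing.
It fails at once if a loose tap holder or the screwdriver was moved, lifted or carried (more than 20 mm) (distance of any of tap_big_mid, tap_small_mid, screwdriver from where it was at the start of the episode above 0.02 m).
It fails at once if a loose tap holder was tipped over (angle between any of tap_big_mid, tap_small_mid's own z axis and vertical above 0.5 rad).
It fails at once if the pawl was squeezed or forced (over 30 N from the fingers) (contact force between the fingers and pawl above 30 N).
It also fails if it takes over 54 s, if anything falls off the work surface, if the arm or the gripper's body presses on something with over 40 N, if the wrist force passes 120 N, or if a joint passes its speed limit or range.

### The arm

A 6-joint arm with a two-finger parallel gripper is mounted at the origin on the work surface. World frame = base frame: x ahead of the robot, y to its left, z up, the work surface at z = 0. Lengths are in mm, angles in degrees, forces in N, time in s.
With the tool pointing down it reaches from about 350 to 850 mm from the base axis. Payload 8.1 kg.
Tool frame: the origin (TCP) lies between the finger pads; the fingertips stand 17 mm ahead of it and the grasp point (between the pads) lies 2 mm behind it; z points along the fingers, y is the line along which they close (so a half turn about z gives the same grasp; the last joint's range is limited). The gripper opens to 85 mm and grips with 20 to 120 N. Pads are 22 mm wide; open, the fingers measure 114 mm over their backs; the gripper's body (76 mm by 85 mm) begins 54 mm behind the grasp point. The pads swing forward as they close: fully open they stand 13 mm farther back than shut.
Start: joints at [66.497, 7.471, 85.268, -0, 87.261, -4.893], TCP at [191.45, 568.641, 248.292] pointing down, gripper open.
Joint ranges: [-169.43, 169.43], [-51.17, 129.36], [1.28, 143.12], [-76.62, 256.62], [0, 156.53], [-152.29, 152.29]. Speed limits (degrees/s): [136.94, 136.94, 159.86, 180, 180, 180].

### API

Orientations are given as [roll, pitch, yaw] about the fixed x, y, z axes, in that order (R = Rz(yaw) Ry(pitch) Rx(roll)).
In Python, from bench import sense, snapshot, hand_in, trace, place_of gives the robot as it stands.
- The arm moves only by the shell command python3 -m handwheel 'ROWS' [FORCE]. ROWS is JSON, a list of rows, each a list of 7 numbers: the opening, from -1 (shut) to 1 (fully open), then the shift along the tool's x, y, z in cm, then the turn, a rotation vector about the tool's x, y, z in rad. A call has 1 to 12 rows; each row shifts and turns the commanded pose from where the row before left it, along the tool's axes as they then stand; what a row does not reach is not made up. A row lasts 1/12 s, in which the tool goes at most 41.7 mm and 7.16 degrees, less where a joint would pass 70% of its speed; a pose out of reach is approached as far as the arm can. A call with a gripper value outside its range is refused whole. The fingers move at their own pace and stop on an object; FORCE is the grip in N (left out, the last holds). Time passes only in rows, so rows that do not move let the fingers close. It gives the time, the measured TCP pose, the force, the opening and the grip force at its end, in the units of the state.
- sense(): the state, without advancing time (a new reading comes with each control period).
- snapshot(name): name is "scene" or "top"; returns a dict with "image" (420x560x3 uint8, red, green, blue), "intrinsics" (3x3 intrinsics, pixels), "R" (3x3) and "t" (3): a world point X has camera coordinates R X + t. Camera axes: x right, y down, z forward; pixel columns grow to the right and rows downward; lengths in mm; the calibration is good to about 2 mm. A picture is of the moment at which its call begins. There is no depth.
- hand_in(): hands the job in; it is judged then, once.
Trained networks look in a picture, given as the dict that the camera call returned (one of the last four; its "shot" number tells which), for a name from the list of things; names that differ only in an ending like _2 or _b are one class to them, and where a whole thing is asked for, a point or a joint stands for the part that bears it (a point fixed in the world has none). Each returns a list of dicts, best first, with "conf" (0 to 1); they miss things now and then, are a little off and sometimes report something else, mostly with a low value. They report only what shows in the picture. A call takes as long as a camera call.
- trace(picture, query): "pixels" (420x560 bool, what is visible of it).
- place_of(picture, query): "location" ([x, y, z] in mm, in world coordinates, good to about 4 mm: a listed point, or the origin of a listed thing).
The state is a dict: "time": time; "joint_pos": joint angles; "qd": joint speeds; "joint_efforts": joint torques, N m; "tool_pos": TCP position; "tcp_rot": TCP orientation; "ft_force": force on the tool from outside, world axes, zero at the start; "wrist_torque": the same for the moment, N m; "finger_gap": finger opening in mm; "grip_force": force on a finger pad.
Only numpy, scipy, OpenCV 4.12 (cv2) and the standard library are available. Lean on these libraries where they do the work, as an engineer would, in place of code of your own. Each camera call takes 0.05 s, during which the arm holds its last target. There are 200 camera calls.

## Working session

There is one attempt and no reset: what is moved stays moved. The work goes in short steps, Python scripts to look and compute and a shell command to move; the robot and the scene stay as the last step left them, time stands still between calls to the robot, and variables do not carry over. Pictures are saved under pics/ and viewed, at most 10 in all, crops included, and the job is handed in when it is done.

```bash
mkdir -p pics; cat > h.py <<'E'
import numpy as np,cv2
from bench import *
def save(p,n): cv2.imwrite('pics/'+n,p['image'][:,:,::-1])
E
python3 - <<'E'
from h import *
s=sense();print({k:np.round(v,2).tolist() for k,v in s.items()})
for c in ["scene","top"]:
    p=snapshot(c);save(p,c+'0.png')
    print(c, np.round(-p['R'].T@p['t']))
    for q in ["carousel","wheel_centre","pawl_pivot","pawl_roller","holder_far","holder_left","holder_right","tap_big_mid","tap_small_mid","screwdriver"]:
        r=place_of(p,q);print(q,[(np.round(d['location']).tolist(),round(d['conf'],2)) for d in r[:3]])
im=[cv2.imread(f'pics/{c}0.png') for c in("scene","top")]
E
```

```text
{'time': 0.0, 'joint_pos': [66.5, 7.52, 85.33, -0.0, 87.26, -4.89], 'qd': [0.02, 0.03, 0.1, -0.0, 0.07, -0.03], 'joint_efforts': [0.0, -56.94, -50.06, -0.0, 0.01, 0.0], 'tool_pos': [191.25, 568.14, 247.22], 'tcp_rot': [-179.89, -0.01, 161.39], 'ft_force': [0.15, -0.52, 0.82], 'wrist_torque': [0.06, 0.05, -0.03], 'grip_force': 0.0, 'finger_gap': 85.66}
scene [ 968. -345.  665.]
carousel [([595.0, 63.0, 1.0], 0.75)]
wheel_centre [([599.0, 63.0, 39.0], 0.88)]
pawl_pivot [([510.0, -23.0, 60.0], 0.63)]
pawl_roller [([507.0, -18.0, 115.0], 0.9)]
holder_far [([640.0, 98.0, 53.0], 0.98)]
holder_left [([597.0, 65.0, 40.0], 0.63), ([510.0, -21.0, 56.0], 0.2)]
holder_right [([609.0, 6.0, 51.0], 0.96)]
tap_big_mid [([390.0, 83.0, 43.0], 0.9)]
tap_small_mid [([614.0, -128.0, 28.0], 0.88)]
screwdriver [([480.0, 230.0, 4.0], 0.62)]
top [454.  37. 814.]
carousel [([597.0, 64.0, 2.0], 0.57)]
wheel_centre [([595.0, 60.0, 42.0], 0.6)]
pawl_pivot [([510.0, -22.0, 58.0], 0.68), ([606.0, 8.0, 54.0], 0.37)]
pawl_roller [([512.0, -21.0, 112.0], 0.54)]
holder_far [([642.0, 100.0, 53.0], 0.65)]
holder_left [([547.0, 80.0, 55.0], 0.63)]
holder_right [([606.0, 4.0, 54.0], 0.77)]
tap_big_mid [([392.0, 92.0, 40.0], 0.65)]
tap_small_mid [([619.0, -129.0, 30.0], 0.49)]
screwdriver [([482.0, 229.0, -2.0], 0.81)]
```

View pics/top0.png

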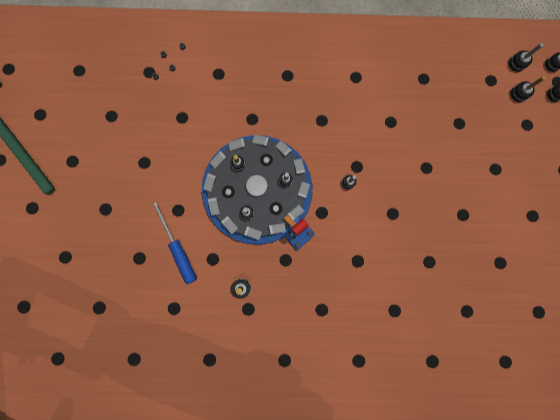

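View pics/scene0.png

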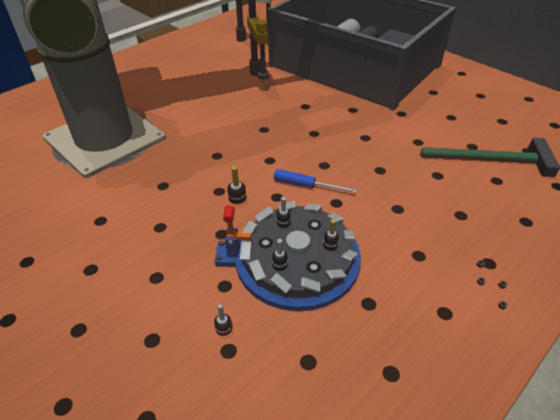

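The top view shows the wheel at (257,187) with the pawl and roller at its lower right, near (298,229). The big tap is at (240,288), the small tap at (349,182) and the screwdriver at (175,243). In the scene view the roller is at (229,213).

The located points agree with the given sizes: the pivot is about 120 mm from the centre and the holders about 58 mm. The base yaw is about 42.5°, so I turn the tool to yaw 42.5°, shut the gripper, and then travel.

```bash
python3 -m handwheel '[[-1,0,0,0,0,0,0.115],[-1,0,0,0,0,0,0.115],[-1,0,0,0,0,0,0.115],[-1,0,0,0,0,0,0.115],[-1,0,0,0,0,0,0.115],[-1,0,0,0,0,0,0.115],[-1,0,0,0,0,0,0.115],[-1,0,0,0,0,0,0.115],[-1,0,0,0,0,0,0.115],[-1,0,0,0,0,0,0.115],[-1,0,0,0,0,0,0.115],[-1,0,0,0,0,0,0.115]]' 30
python3 -m handwheel '[[-1,0,0,0,0,0,0.115],[-1,0,0,0,0,0,0.115],[-1,0,0,0,0,0,0.115],[-1,0,0,0,0,0,0.115],[-1,0,0,0,0,0,0.115],[-1,0,0,0,0,0,0.115],[-1,0,0,0,0,0,0]]'
python3 -m handwheel '[[-1,-0.63,3.24,0,0,0,0],[-1,-0.63,3.24,0,0,0,0],[-1,-0.63,3.24,0,0,0,0],[-1,-0.63,3.24,0,0,0,0],[-1,-0.63,3.24,0,0,0,0],[-1,-0.63,3.24,0,0,0,0],[-1,-0.63,3.24,0,0,0,0],[-1,-0.63,3.24,0,0,0,0],[-1,-0.63,3.24,0,0,0,0],[-1,-0.63,3.24,0,0,0,0]]'
python3 -m handwheel '[[-1,-0.63,3.24,0,0,0,0],[-1,-0.63,3.24,0,0,0,0],[-1,-0.63,3.24,0,0,0,0],[-1,-0.63,3.24,0,0,0,0],[-1,-0.63,3.24,0,0,0,0],[-1,-0.63,3.24,0,0,0,0],[-1,-0.63,3.24,0,0,0,0],[-1,-0.63,3.24,0,0,0,0],[-1,-0.63,3.24,0,0,0,0],[-1,-0.63,3.24,0,0,0,0],[-1,0,0,0,0,0,0],[-1,0,0,0,0,0,0]]'
```

```text
time: 2.1
tool_pos: [191.5, 568.6, 248.3]
tcp_rot: [-180.0, -0.0, 82.0]
ft_force: [-0.1, -0.2, 0.3]
finger_gap: 0.2
grip_force: 0.0
time: 2.68
tool_pos: [191.4, 568.6, 248.3]
tcp_rot: [180.0, 0.0, 42.5]
ft_force: [0.4, 0.1, 0.0]
finger_gap: 0.2
grip_force: 0.0
time: 3.52
tool_pos: [365.9, 286.7, 248.5]
tcp_rot: [180.0, -0.0, 43.1]
ft_force: [1.5, 0.1, -0.4]
finger_gap: 0.0
grip_force: 0.0
time: 4.52
tool_pos: [539.6, 5.9, 248.0]
tcp_rot: [-180.0, 0.0, 42.8]
ft_force: [-0.6, 0.5, -0.3]
finger_gap: -0.1
grip_force: 0.0
```

```bash
python3 -m handwheel '[[-1,0,0,2,0,0,0],[-1,0,0,2,0,0,0],[-1,0,0,2,0,0,0],[-1,0,0,2,0,0,0],[-1,0,0,2,0,0,0],[-1,0,0,0,0,0,0]]'
python3 - <<'E'
from h import *
p=snapshot("scene")
def uv(X): 
    c=p['R']@np.array(X,float)+p['t']; c=p['intrinsics']@c; return c[:2]/c[2]
for q in ["pawl_roller","pawl_pivot"]:
    print(q,[(np.round(d['location']).tolist(),round(d['conf'],2)) for d in place_of(p,q)[:1]])
s=sense()['tool_pos']; tip=np.array(s)-[0,0,17]
print(s,uv(s),uv(tip),uv([509.5,-19.5,113]))
u,v=map(int,uv(tip)); im=p['image'][v-110:v+100,u-130:u+130,::-1]
cv2.imwrite('pics/a.png',cv2.resize(im,None,fx=2.8,fy=2.8,interpolation=cv2.INTER_CUBIC)); print(u-130,v-110)
E
```

```text
time: 5.02
tool_pos: [535.9, 8.9, 143.8]
tcp_rot: [-179.7, 0.3, 43.0]
ft_force: [-1.1, 0.1, -1.3]
finger_gap: -0.3
grip_force: 0.0
pawl_roller [([508.0, -19.0, 116.0], 0.92)]
pawl_pivot [([514.0, -20.0, 59.0], 0.57)]
[539.3237158    8.164822   149.36503845] [250.91402732 198.50922679] [251.41452954 206.01082392] [227.97585695 213.61466555]
121 96
```

View pics/a.png

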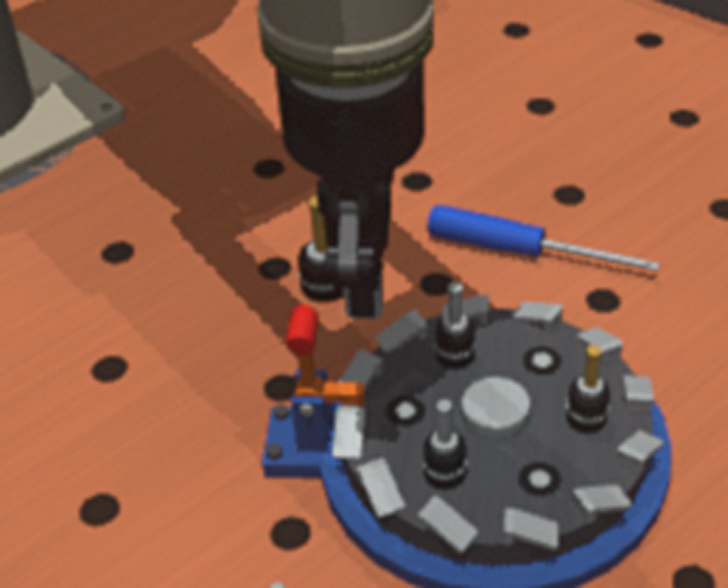

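The picture shows the shut fingertip at crop (365,315), which is pixel (251,208). That matches the predicted tip 17 mm ahead of the TCP. It stands inward of the red roller at crop (301,328), with the pawl down in a notch. I lower the tip to z of about 93 and push outward.

```bash
python3 -m handwheel '[[-1,0,0,1.3,0,0,0],[-1,0,0,1.4,0,0,0],[-1,0,0,1.3,0,0,0],[-1,0,0,0,0,0,0],[-1,-0.7,0,0,0,0,0],[-1,-0.6,0,0,0,0,0],[-1,-0.3,0,0,0,0,0],[-1,-0.3,0,0,0,0,0],[-1,-0.3,0,0,0,0,0]]'
python3 -m handwheel '[[-1,-0.3,0,0,0,0,0],[-1,-0.3,0,0,0,0,0],[-1,-0.3,0,0,0,0,0],[-1,-0.3,0,0,0,0,0],[-1,-0.3,0,0,0,0,0],[-1,-0.3,0,0,0,0,0],[-1,-0.3,0,0,0,0,0],[-1,-0.3,0,0,0,0,0],[-1,-0.3,0,0,0,0,0]]'
python3 - <<'E'
from h import *
p=snapshot("scene")
print([(np.round(d['location']).tolist(),round(d['conf'],2)) for d in place_of(p,"pawl_roller")[:1]])
im=p['image'][110:320,110:370,::-1]
cv2.imwrite('pics/b.png',cv2.resize(im,None,fx=2.8,fy=2.8,interpolation=cv2.INTER_CUBIC))
E
```

```text
time: 5.92
tool_pos: [523.3, -7.8, 109.1]
tcp_rot: [179.9, -0.1, 42.8]
ft_force: [0.2, 0.3, 0.8]
finger_gap: -0.4
grip_force: 0.3
time: 6.67
tool_pos: [502.9, -26.0, 108.3]
tcp_rot: [-180.0, 0.0, 42.8]
ft_force: [0.2, -0.3, 0.3]
finger_gap: 0.3
grip_force: 0.0
[([486.0, -42.0, 107.0], 0.7)]
```

View pics/b.png

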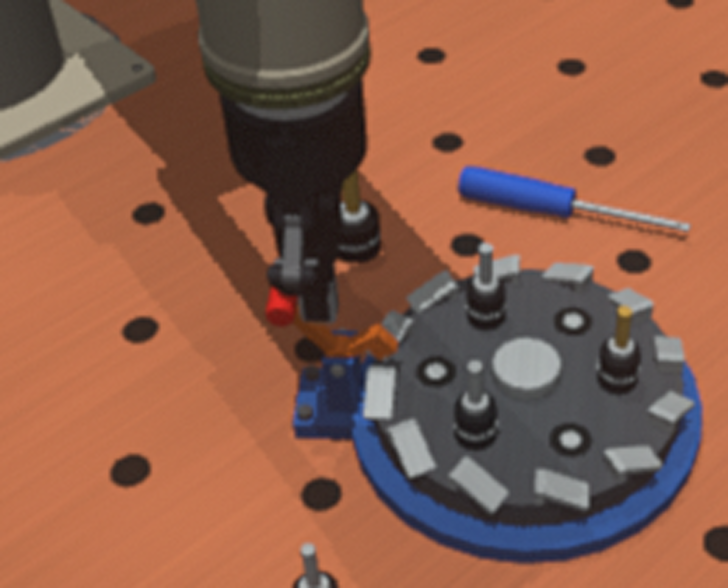

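The pawl is partway up: the roller is at crop (281,305) against the finger, and the nose at crop (380,340) is rising. I push about 9 mm more.

```bash
python3 -m handwheel '[[-1,-0.25,0,0,0,0,0],[-1,-0.25,0,0,0,0,0],[-1,-0.2,0,0,0,0,0],[-1,-0.2,0,0,0,0,0],[-1,0,0,0,0,0,0],[-1,0,0,0,0,0,0],[-1,0,0,0,0,0,0]]'
python3 - <<'E'
from h import *
p=snapshot("scene")
print([(np.round(d['location']).tolist(),round(d['conf'],2)) for d in place_of(p,"pawl_roller")[:1]])
E
```

```text
time: 7.35
tool_pos: [496.7, -31.9, 108.3]
tcp_rot: [180.0, -0.0, 42.8]
ft_force: [0.4, 0.1, 0.1]
finger_gap: -0.0
grip_force: 0.0
[([477.0, -46.0, 98.0], 0.87)]
```

The roller is now 42 mm outward of the pivot, so the pawl has toppled up. I leave upward, then go over to the far holder's anticlockwise side.

```bash
python3 -m handwheel '[[-1,0,0,-1,0,0,0],[-1,0,0,-2,0,0,0],[-1,0,0,-2.5,0,0,0],[-1,0,0,-2.5,0,0,0],[-1,0,0,-2,0,0,0],[-1,0,0,0,0,0,0]]'
python3 -m handwheel '[[-1,2.39,-0.54,0,0,0,0],[-1,2.39,-0.54,0,0,0,0],[-1,2.39,-0.54,0,0,0,0],[-1,2.39,-0.54,0,0,0,0],[-1,2.39,-0.54,0,0,0,0],[-1,2.39,-0.54,0,0,0,0],[-1,2.39,-0.54,0,0,0,0],[-1,2.39,-0.54,0,0,0,0],[-1,0,0,0,0,0,0],[-1,0,0,0,0,0,0]]'
python3 - <<'E'
from h import *
for c in ["scene","top"]:
    p=snapshot(c)
    for q in ["pawl_roller","wheel_centre","holder_far","holder_left","holder_right"]:
        print(q,[(np.round(d['location']).tolist(),round(d['conf'],2)) for d in place_of(p,q)[:1]])
E
python3 -m handwheel '[[-1,0,0,2.5,0,0,0],[-1,0,0,2.5,0,0,0],[-1,0,0,2.5,0,0,0],[-1,0,0,2,0,0,0],[-1,0,0,1.5,0,0,0],[-1,0,0,1.2,0,0,0],[-1,0,0,0.9,0,0,0],[-1,0,0,0,0,0,0],[-1,0,0,0,0,0,0]]'
```

```text
time: 7.95
tool_pos: [499.3, -32.3, 214.5]
tcp_rot: [179.6, -0.3, 42.8]
ft_force: [-0.5, 0.2, 0.6]
finger_gap: -0.3
grip_force: 0.0
time: 8.78
tool_pos: [607.7, 130.8, 208.0]
tcp_rot: [-180.0, 0.0, 42.9]
ft_force: [0.5, 0.0, -0.1]
finger_gap: -0.1
grip_force: 0.0
pawl_roller [([478.0, -48.0, 95.0], 0.66)]
wheel_centre [([597.0, 62.0, 38.0], 0.58)]
holder_far [([639.0, 95.0, 53.0], 0.83)]
holder_left [([540.0, 79.0, 56.0], 0.65)]
holder_right [([609.0, 5.0, 54.0], 0.67)]
pawl_roller [([476.0, -50.0, 88.0], 0.67)]
wheel_centre [([595.0, 62.0, 39.0], 0.94)]
holder_far [([640.0, 100.0, 55.0], 0.81)]
holder_left [([544.0, 77.0, 53.0], 0.57)]
holder_right [([610.0, 7.0, 52.0], 0.87)]
time: 10.13
tool_pos: [607.6, 129.7, 77.4]
tcp_rot: [-180.0, 0.0, 42.8]
ft_force: [-0.3, 0.5, -0.5]
finger_gap: -0.0
grip_force: 0.0
```

The pawl stays up (roller 43 mm outward) and the wheel is still in its old notch. Now I push the wheel clockwise, which is tool +y.

```bash
python3 -m handwheel '[[-1,0,0,0.3,0,0,0],[-1,0,0.5,0,0,0,0],[-1,0,0.4,0,0,0,0],[-1,0,0.3,0,0,0,0],[-1,0,0.3,0,0,0,0],[-1,0,0.3,0,0,0,0],[-1,0,0.3,0,0,0,0],[-1,0,0.3,0,0,0,0],[-1,0,0.3,0,0,0,0],[-1,0,0.3,0,0,0,0],[-1,0,0,0,0,0,0]]'
cat > m.py <<'E'
from h import *
import sys
C=np.array([597,62.]);A=[]
for c in ["scene","top"]:
    p=snapshot(c)
    for q,o in [("holder_far",0),("holder_left",120),("holder_right",-120)]:
        for d in place_of(p,q)[:3]:
            e=np.array(d['location'][:2])-C; a=(42.8-np.degrees(np.arctan2(e[1],e[0]))+o+60)%120-60
            print(c,q,np.round(d['location']),round(d['conf'],2),'r%.0f wheel %.3f'%(np.hypot(*e),np.radians(a)))
    for d in place_of(p,"pawl_roller")[:1]: print('roller',np.round(d['location']),round(d['conf'],2))
    if c in sys.argv: cv2.imwrite('pics/%s.png'%sys.argv[2],cv2.resize(p['image'][110:320,110:370,::-1],None,fx=2.8,fy=2.8,interpolation=cv2.INTER_CUBIC))
E
python3 m.py scene c
```

```text
time: 11.05
tool_pos: [628.2, 106.6, 74.7]
tcp_rot: [180.0, 0.0, 42.8]
ft_force: [-3.1, 0.1, 4.9]
finger_gap: 0.0
grip_force: 2.4
scene holder_far [649.  78.  51.] 0.91 r54 wheel 0.445
scene holder_left [550.  98.  55.] 0.57 r59 wheel 0.352
scene holder_right [590.   2.  55.] 0.55 r60 wheel 0.336
roller [475. -46.  94.] 0.6
top holder_far [650.  80.  53.] 0.86 r56 wheel 0.421
top holder_left [593.  62.  39.] 0.21 r4 wheel -0.179
top holder_right [589.   5.  55.] 0.83 r58 wheel 0.369
roller [477. -52.  92.] 0.89
```

View pics/c.png

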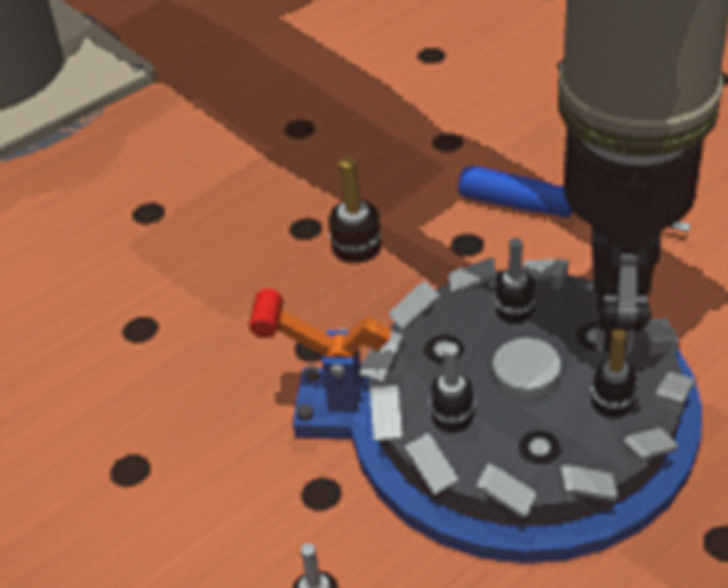

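The pawl stays up, with the roller at crop (265,312). The wheel has turned to about 0.38, pushed by the finger at the far holder at crop (615,385). I push about 5 mm more.

```bash
python3 -m handwheel '[[-1,0,0.25,0,0,0,0],[-1,0,0.25,0,0,0,0],[-1,0,0,0,0,0,0],[-1,0,0,0,0,0,0]]'; python3 m.py
```

```text
time: 11.88
tool_pos: [631.0, 103.9, 73.9]
tcp_rot: [-180.0, 0.0, 42.8]
ft_force: [-3.1, 0.6, 1.0]
finger_gap: -0.2
grip_force: 1.4
scene holder_far [650.  79.  52.] 0.71 r56 wheel 0.439
scene holder_left [552. 101.  58.] 0.89 r60 wheel 0.408
scene holder_right [585.   1.  50.] 0.98 r62 wheel 0.424
roller [478. -47.  94.] 0.92
top holder_far [651.  78.  53.] 0.6 r57 wheel 0.466
top holder_left [559. 102.  52.] 0.78 r56 wheel 0.509
top holder_right [586.   4.  54.] 0.93 r59 wheel 0.409
roller [477. -48.  88.] 0.58
```

```bash
python3 -m handwheel '[[-1,0,0.15,0,0,0,0],[-1,0,0.15,0,0,0,0],[-1,0,0,0,0,0,0],[-1,0,0,0,0,0,0]]'; python3 m.py top d
```

```text
time: 12.72
tool_pos: [633.0, 101.7, 74.1]
tcp_rot: [-180.0, 0.0, 42.8]
ft_force: [-5.0, 0.9, 3.1]
finger_gap: -0.4
grip_force: 1.8
scene holder_far [652.  74.  52.] 0.72 r56 wheel 0.539
scene holder_far [391.  86.  41.] 0.19 r207 wheel -0.185
scene holder_left [555. 101.  53.] 0.98 r58 wheel 0.452
scene holder_right [580.   5.  54.] 0.67 r59 wheel 0.517
roller [475. -47.  95.] 0.7
top holder_far [653.  73.  54.] 0.64 r57 wheel 0.545
top holder_left [560. 105.  56.] 0.7 r57 wheel 0.559
top holder_right [580.   8.  53.] 0.68 r57 wheel 0.526
roller [479. -51.  87.] 0.87
```

View pics/d.png

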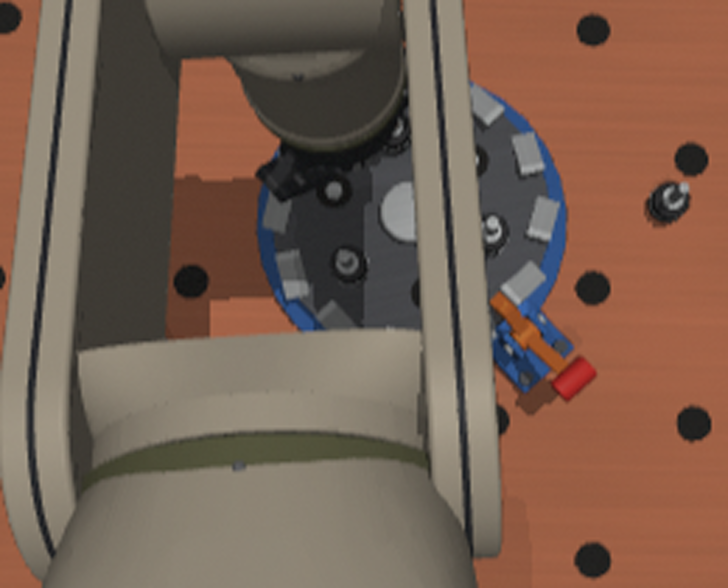

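The top view agrees with about 0.51: six readings average 0.523 and the finger's advance gives 0.50. The pawl is up, with the roller at crop (574,378). I retreat and go round to the outer side of the roller.

```bash
python3 -m handwheel '[[-1,0,-0.3,0,0,0,0],[-1,0,-0.7,0,0,0,0],[-1,0,0,-1.5,0,0,0],[-1,0,0,-2.5,0,0,0],[-1,0,0,-2.5,0,0,0],[-1,0,0,-2.5,0,0,0],[-1,0,0,-1,0,0,0],[-1,0,0,0,0,0,0]]'
python3 -m handwheel '[[-1,-3.1,0.18,0,0,0,0],[-1,-3.1,0.18,0,0,0,0],[-1,-3.1,0.18,0,0,0,0],[-1,-3.1,0.18,0,0,0,0],[-1,-3.1,0.18,0,0,0,0],[-1,-3.1,0.18,0,0,0,0],[-1,-3.1,0.18,0,0,0,0],[-1,-3.1,0.18,0,0,0,0],[-1,0,0,0,0,0,0],[-1,0,0,0,0,0,0]]'; python3 m.py
```

```text
time: 13.88
tool_pos: [628.8, 109.7, 178.3]
tcp_rot: [179.8, -0.3, 42.8]
ft_force: [0.3, -0.6, -0.2]
finger_gap: -0.2
grip_force: 0.0
time: 14.72
tool_pos: [453.0, -70.5, 172.6]
tcp_rot: [-179.9, 0.0, 42.6]
ft_force: [1.0, -0.4, -0.3]
finger_gap: 0.2
grip_force: 0.0
scene holder_far [654.  74.  52.] 0.86 r58 wheel 0.536
scene holder_left [555. 101.  54.] 0.56 r57 wheel 0.452
scene holder_right [584.   4.  50.] 0.91 r60 wheel 0.450
roller [477. -51.  94.] 0.93
top holder_far [651.  74.  53.] 0.84 r56 wheel 0.523
top holder_left [560. 102.  55.] 0.61 r55 wheel 0.518
top holder_right [580.   7.  53.] 0.9 r57 wheel 0.528
roller [476. -52.  90.] 0.87
```

The wheel reads about 0.50. Now I lower the tip outside the roller and push it gently inward.

```bash
python3 -m handwheel '[[-1,0,0,2.5,0,0,0],[-1,0,0,2.5,0,0,0],[-1,0,0,2.3,0,0,0],[-1,0,0,0,0,0,0],[-1,0.5,0,0,0,0,0],[-1,0.4,0,0,0,0,0],[-1,0.25,0,0,0,0,0],[-1,0.25,0,0,0,0,0],[-1,0.25,0,0,0,0,0],[-1,0.25,0,0,0,0,0]]'
python3 -m handwheel '[[-1,0.25,0,0,0,0,0],[-1,0.25,0,0,0,0,0],[-1,0.25,0,0,0,0,0],[-1,0.25,0,0,0,0,0],[-1,0.25,0,0,0,0,0],[-1,0.2,0,0,0,0,0],[-1,0,0,0,0,0,0],[-1,0,0,0,0,0,0],[-1,0,0,0,0,0,0]]'; python3 m.py scene e
```

```text
time: 16.05
tool_pos: [469.1, -56.9, 102.2]
tcp_rot: [179.9, -0.0, 42.8]
ft_force: [-0.3, 0.1, 0.8]
finger_gap: 0.3
grip_force: 0.2
time: 16.8
tool_pos: [478.9, -47.2, 101.2]
tcp_rot: [-180.0, 0.0, 42.8]
ft_force: [0.7, -1.0, -0.3]
finger_gap: 0.3
grip_force: 0.0
scene holder_left [554. 103.  57.] 0.9 r59 wheel 0.460
scene holder_right [581.   5.  53.] 0.72 r59 wheel 0.495
scene holder_right [506. -19. 114.] 0.63 r121 wheel -1.030
roller [506. -18. 116.] 0.79
top holder_left [559. 101.  53.] 0.64 r54 wheel 0.501
top holder_right [580.   5.  55.] 0.68 r59 wheel 0.505
```

View pics/e.png

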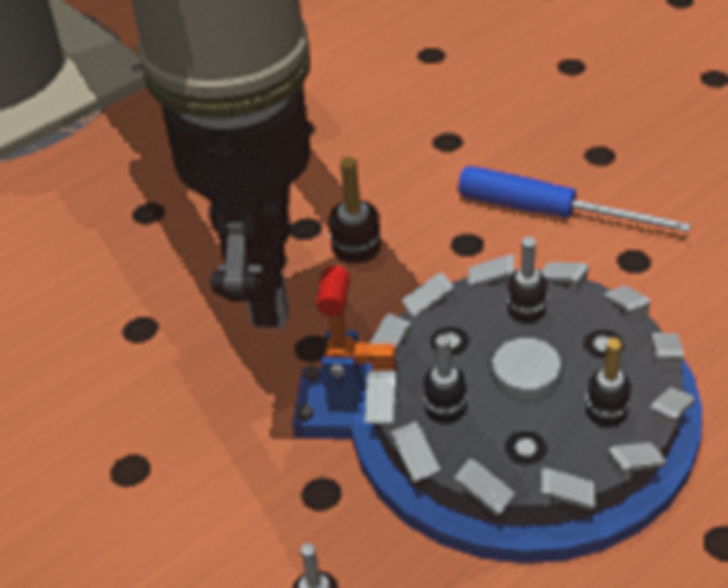

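The pawl has dropped: the roller stands upright at crop (333,290) and the nose is between teeth at crop (375,355). I back off outward and lift, then compare the red roller's centroid with the first pictures to see whether it is fully down.

```bash
python3 -m handwheel '[[-1,-1,0,0,0,0,0],[-1,-2,0,0,0,0,0],[-1,-2,0,-1,0,0,0],[-1,0,0,-3,0,0,0],[-1,0,0,-3,0,0,0],[-1,0,0,-2,0,0,0],[-1,0,0,0,0,0,0],[-1,0,0,0,0,0,0]]'
cat > c.py <<'E'
from h import *
K={}
for c in ["scene","top"]:
    p=snapshot(c); old=cv2.imread(f'pics/{c}0.png')[:,:,::-1]
    for n,im in(('old',old),('new',p['image'])):
        h=cv2.cvtColor(np.ascontiguousarray(im),cv2.COLOR_RGB2HSV).astype(int)
        i=im.astype(int); r=(i[...,0]>110)&(i[...,1]<60)&(i[...,2]<60)
        r[:180]=0;r[260:]=0;r[:,:200]=0;r[:,330:]=0
        y,x=np.nonzero(r);print(c,n,len(x),x.mean().round(2),y.mean().round(2))
    def uv(X):
        q=p['intrinsics']@(p['R']@np.array(X,float)+p['t']);return q[:2]/q[2]
    P=np.array([509.5,-19,58.]);w=np.array([-.734,-.679,0])
    for t in(0,.1,.2):print(t,np.round(uv(P+55*np.sin(t)*w+[0,0,55*np.cos(t)]),2))
E
python3 c.py; python3 m.py
```

```text
time: 17.97
tool_pos: [442.8, -81.8, 192.8]
tcp_rot: [179.8, -0.1, 42.8]
ft_force: [0.7, 0.0, -0.4]
finger_gap: -0.2
grip_force: 0.0
scene old 125 229.1 212.84
scene new 141 228.89 212.33
0 [228.2  213.47]
0.1 [224.99 213.49]
0.2 [221.84 213.74]
top old 133 299.64 226.45
top new 132 299.66 226.48
0 [298.92 226.31]
0.1 [300.96 228.59]
0.2 [302.96 230.87]
scene holder_far [650.  73.  54.] 0.64 r55 wheel 0.544
scene holder_left [556. 102.  53.] 0.71 r57 wheel 0.470
scene holder_right [580.   6.  51.] 0.92 r59 wheel 0.521
roller [507. -17. 116.] 0.78
top holder_far [653.  75.  53.] 0.95 r57 wheel 0.521
top holder_left [560. 104.  53.] 0.73 r56 wheel 0.537
top holder_left [599.  60.   0.] 0.23 r3 wheel -0.562
top holder_right [581.   2.  55.] 0.6 r62 wheel 0.486
roller [508. -21. 110.] 0.55
```

The roller centroid is back within 0.03 px of its seated position in the top view, and about 0.5 px in the scene view. The wheel reads about 0.51 and the robot touches nothing, so I hand in.

```bash
python3 -c "
from bench import *
print(hand_in())"
```

```text
the job is handed in; nothing more can be done
None
```

I handed the job in with the wheel one notch backward (about 0.51 rad by camera), the pawl fully down in the new notch and the robot clear; I saw no sign that the loose tap holders or screwdriver had moved, and no verdict came back.

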